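Set the cheese slicer to the red line and lock it

ROBOT

A 6-joint arm with a two-finger parallel gripper is mounted at the origin on a cart in front of the work surface, level with it; the furniture and walls round the work are solid. World frame = base frame: x ahead of the robot, y to its left, z up, the work surface at z = 0. Lengths are in m, angles in rad, forces in N, time in s.
With the tool pointing down it reaches from about 0.275 to 0.875 m from the base axis. Payload 12.5 kg.
Tool frame: the origin (TCP) lies midway between the tips of the shut fingers; the grasp point (between the pads) lies 19 mm behind it; z points along the fingers, y is the direction in which the jaws open and shut (so a half turn about z gives the same grasp; the last joint's range is limited). The gripper opens to 85 mm and grips with 20 to 120 N. Pads are 22 mm wide; open, the fingers measure 114 mm over their backs; the gripper's body (76 mm by 85 mm) begins 54 mm behind the grasp point. The pads swing forward as they close: fully open they stand 13 mm farther back than shut.
Start: joints at [-1.192, 0.351, 1.652, -0, 1.139, -0.085], TCP at [0.246, -0.492, 0.231] pointing down, gripper open.
Joint ranges: [-2.75, 2.75], [-0.79, 2.1], [0.01, 2.65], [-1.57, 4.71], [0.07, 3.14], [-2.87, 2.87]. Speed limits (rad/s): [2.22, 2.22, 2.79, 3.14, 3.14, 3.14].

INTERFACE

Orientations are given as a unit quaternion [w, x, y, z].
In Python, from rig import bot gives the robot as it stands. The module is installed in compiled form; this text tells all that it offers.
- The arm moves only by the tool servo_tool, never from a script. Its arguments are lists of equal length, an entry for each row: "grip": the finger opening in m, from 0 to 0.0854; "translation": the shift along the tool's x, y, z in m, a list of three; "twist": the turn about the tool's z in degrees. A call has 1 to 12 rows; each row is the pose to reach, as a shift and turn from the pose measured when the call began, along the tool's axes at that moment; what a row does not reach only later rows make up. A row lasts 1/10 s, in which the tool goes at most 50 mm and 8.59 degrees, less where a joint would pass 70% of its speed; a pose out of reach is approached as far as the arm can. A call with a gripper value outside its range is refused whole. The fingers move at their own pace and stop on an object; the grip force is fixed at half the most. Time passes only in rows, so rows that repeat a pose let the fingers close. It gives the time, the measured TCP pose, the force and the opening at its end, in the units of the state.
- bot.get_state(): the state, without advancing time (a new reading comes with each control period).
- bot.capture(name): name is "side" or "top"; returns (picture, depth): 384x512x3 uint8, red, green, blue; 384x512 float32, m along the optical axis (not along the pixel's ray), 0 where there is no reading.
- bot.camera_model(name): a dict with "fx", "fy", "cx", "cy" (pixels), "k1" (the pictures are not rectified: a ray, as slopes to the right and down, at radius r is drawn at 1 + k1 r^2 times it, then the intrinsics apply), "eye" and "attitude" of the camera in the world. Camera axes: x right, y up, looking along -z (the intrinsics and any distortion apply to the point x, -y, -z); pixel columns grow to the right and rows downward; lengths in m; the calibration is good to about 2 mm. A picture is of the moment at which its call begins. camera_model takes no time and is no camera call.
- bot.close_job(): hands the job in, once; it reports no verdict.
Trained networks look in the newest picture that a camera, given by its name, has taken for a name from the list of things; names that differ only in an ending like _2 or _b are one class to them, and where a whole thing is asked for, a point or a joint stands for the part that bears it (a point fixed in the world has none). Each returns a list of dicts, best first, with "score" (0 to 1); they miss things now and then, are a little off and sometimes report something else, mostly with a low value. They report only what shows in the picture. A call takes as long as a camera call.
- bot.silhouettes(camera, label): "mask" (384x512 bool, what is visible of it) and "extent" ([left, top, right, bottom] in pixels, round what is visible of it).
The state is a dict: "time": time; "qpos": joint angles; "joint_velocities": joint speeds; "tau": joint torques, N m; "ee_pos": TCP position; "ee_rot": TCP orientation; "contact_force": force on the tool from outside, world axes, zero at the start; "wrist_torque": the same for the moment, N m; "width": opening from 0.0 (shut) to 1.0 (fully open).
Only numpy, scipy, OpenCV 4.12 (cv2) and the standard library are available. Lean on these libraries where they do the work, as an engineer would, in place of code of your own. Each camera call takes 0.05 s, during which the arm holds its last target.

TASK

Get the cheese slicer ready for 20 mm slices. Gently lower the raised wire bow until its wire lies in the slot of the board, then pull the sprung thickness fence in by its red cam lever until the carriage's white pointer is on the red line, hold it there and swing the lever fully closed. Finish while still gripping the lever, with the fence held on the line, and leave the cheese and everything standing around where they are.

Things in the scene. Friction and masses are not known exactly. Their poses are not given: they have to be found in the camera images.
- slicer: Marble cheese slicer, fixed. Origin on the hob, in the plane of wire and slot, at mid depth. Its x points to the back, y left, z up. Board x -75..75, y -172..100 mm, top at z 22 mm. 4 mm wire slot along x at y = 0. Right of it (-y) an aluminium rail runs along y at x = -25 mm; in front of it a white scale strip with black ticks and one red line.
- wire_bow (a joint): Bow angle, rad: 0 = down, wire in the slot; grows as its front end is raised, to 1.25. Level axis, parallel to the slicer's y, through bow_hinge. Stiff hinge: it stays where left; about 1 N at the handle lowers it, 3 N raises it. Down, its steel rod reaches 91 mm above the hob.
- bow_hinge (a point): Point on the bow's hinge axis at the back of the slicer: x 87, y 0, z 34 mm in its frame.
- bow_grip (a point): Middle of the bow's dark wooden handle, a round bar 20 mm thick and 70 mm long that points forward (slicer's -x when down), past the board's front edge. Bow down: at x -119, y 0, z 64 mm in the slicer's frame, i.e. 206 mm in front of the hinge axis and 30 mm above it. It turns with the bow.
- fence: Upright steel plate (110 mm along x, 5 mm thick, top at z 74 mm) on a grey carriage (50 mm along y, top at z 46 mm) that slides along the slicer's y. Origin at hob height, mid carriage, slicer's x = 0; the plate's face is 55 mm nearer the wire (+y). A hidden spring of 3 to 4 N pushes it out to its stop, 75 mm from the wire; inner stop 8 mm. It carries the cam lever.
- cam_lever (a joint): Lever angle, rad: 0 = open (lever points back, 0.27 rad to the right of the slicer's x), 1.3 = closed, at its stop (points to the slicer's -y, along the rail). Closes clockwise seen from above, about the upright axis through lever_grip, with about 0.1 N m, and stays where left. From about 0.7 on its cam grips the rail and the fence gets hard to slide.
- lever_grip (a point): In the lever, on its pivot axis, 73 mm above the hob, x -7 mm in the slicer's frame, level in y with the fence's origin; its x axis points along the lever. The lever is an upright red fin 11 mm thick, 68 mm long (14 mm behind the pivot to 54 mm ahead), z 54 to 88 mm, free on both sides: pinch it over the pivot from above and turn the hand about this point.
- pointer (a point): Tip of the white pointer on the front side of the carriage, just over the scale strip, 22 mm above the hob. It moves with the fence.
- red_line (a point): End of the red line on the scale, 22 mm above the hob; with the pointer there, the fence is 20 mm from the wire. Only the distance along the slicer's y counts.
- cheese: Yellow block of cheese, 56 x 60 x 42 mm, loose on the board left of the slot. Origin in the middle of its underside. To be left alone.
- honey_jar: Glass honey jar, 64 mm wide, 97 mm high, loose on the hob left of the slicer. Origin in the middle of its underside. To be left alone.
- mug: White mug, 78 mm wide, 101 mm high, with a handle, loose on the hob left of the slicer. Origin in the middle of its underside. To be left alone.
- tea_canister: Green canister with a wooden lid, 87 mm wide, 120 mm high, loose on the hob at the back left. Origin in the middle of its underside. To be left alone.
- teaspoon: Steel teaspoon, 130 x 26 x 11 mm, lying loose on the hob at the front right. Origin in the middle of its underside. To be left alone.
- peeler: Red peeler, 170 x 25 x 18 mm, lying loose on the hob at the front left. Origin in the middle of its underside. To be left alone.

How it is judged:
On the way, in this order (a step that is already met when the one before it is completed fails the run):
1. the bow is down, its wire in the slot (value of joint wire_bow below 0.06 rad), for 0.2 s.
2. the fence is held on the red line by its lever, which is still open (y of pointer in the frame of red_line between -0.004 and 0.004 m and contact force between the fingers and fence above 2 N and distance between the grasp point and lever_grip below 0.045 m and value of joint cam_lever below 0.5 rad and value of joint wire_bow below 0.06 rad), for 0.2 s.
At the end, for the whole second after the job is handed in: Bow down (under 0.06 rad), pointer within 4 mm of the red line, cam lever closed (over 1.2 of 1.3 rad), fence at rest, and the fingers still gripping the lever (over 2 N, grasp point within 45 mm of its pivot) (value of joint wire_bow below 0.06 rad and y of pointer in the frame of red_line between -0.004 and 0.004 m and contact force between the fingers and fence above 2 N and distance between the grasp point and lever_grip below 0.045 m and value of joint cam_lever above 1.2 rad and linear speed of fence below 0.01 m/s); the arm keeps its last pose, push and grip.
It fails at once if the bow is let slam (faster than 2.5 rad/s) (velocity of joint wire_bow below -2.5 rad/s).
It fails at once if the lever is swung more than half closed (0.75 rad) while the pointer is over 8 mm from the red line (value of joint cam_lever above 0.75 rad and (y of pointer in the frame of red_line above 0.008 m or y of pointer in the frame of red_line below -0.008 m)).
It fails at once if the cheese or something standing around is moved by over 15 mm (distance of any of cheese, honey_jar, mug, tea_canister, peeler, teaspoon from where it was at the start of the episode above 0.015 m).
It also fails if it takes over 51 s, if anything falls off the work surface, if the arm or the gripper's body presses on something with over 40 N, if the wrist force passes 120 N, or if a joint passes its speed limit or range.

## Working session

There is one attempt and no reset: what is moved stays moved. The work goes in short steps, Python scripts to look and compute and a tool call to move; the robot and the scene stay as the last step left them, time stands still between calls to the robot, and variables do not carry over. Pictures are saved under pics/ and viewed, and the job is handed in when it is done.

Besides the shell and the picture viewer there is one more tool, called after "Request:" as name(argument=value, ...), one argument or row to a line, values as JSON. servo_tool: Moves the arm, as the interface text tells. Its arguments: {"type":"object","properties":{"grip":{"type":"array"},"translation":{"type":"array"},"twist":{"type":"array"}},"required":["grip","translation","twist"]}

```bash
mkdir -p pics; ls; cat > h.py <<'E'
import numpy as np, cv2
from scipy.spatial.transform import Rotation as R
from rig import bot
def rot(q): return R.from_quat([q[1],q[2],q[3],q[0]])
def att(m):
    a=np.array(m["attitude"],float)
    return R.from_matrix(a) if a.shape==(3,3) else rot(a)
def unproj(m,us,vs,d):
    K=np.array([[m["fx"],0,m["cx"]],[0,m["fy"],m["cy"]],[0,0,1]],float)
    p=cv2.undistortPoints(np.stack([us,vs],-1).astype(float).reshape(-1,1,2),K,np.array([m["k1"],0,0,0,0.])).reshape(-1,2)
    P=np.c_[p[:,0]*d,-p[:,1]*d,-d]
    return att(m).apply(P)+np.array(m["eye"])
def proj(m,X):
    P=att(m).inv().apply(np.atleast_2d(X)-np.array(m["eye"]))
    s=np.c_[P[:,0]/-P[:,2],-P[:,1]/-P[:,2]]
    r2=(s**2).sum(1,keepdims=True); s=s*(1+m["k1"]*r2)
    return np.c_[m["fx"]*s[:,0]+m["cx"],m["fy"]*s[:,1]+m["cy"]]
def save(n,img): cv2.imwrite(n,cv2.cvtColor(img,cv2.COLOR_RGB2BGR))
E
python3 - <<'E'
from h import *
s=bot.get_state()
for k,v in s.items(): print(k,np.round(v,4))
for c in("side","top"):
    print(c,bot.camera_model(c))
    im,d=bot.capture(c); save(f"pics/{c}0.png",im); np.savez(f"{c}0.npz",im=im,d=d)
print(bot.get_state()["time"])
E
```

```text
pics
time 0.0
qpos [-1.1916  0.3512  1.6525 -0.      1.1391 -0.0846]
joint_velocities [-0.0003 -0.0008  0.0009  0.0005 -0.0007 -0.0004]
tau [-5.00000e-04 -5.06104e+01 -2.91409e+01 -1.00000e-04  4.50000e-03
 -0.00000e+00]
ee_pos [ 0.2459 -0.4915  0.2307]
ee_rot [-6.000e-04  9.732e-01  2.299e-01 -1.000e-04]
contact_force [-0.6958  0.7407  0.4336]
wrist_torque [0.0125 0.0011 0.0266]
width 0.9987
side {'fx': 458.6331521394564, 'fy': 458.6331521394564, 'cx': 261.12635035882397, 'cy': 190.3544032694635, 'k1': -0.08180398254495397, 'eye': array([ 0.53515702, -0.80016213,  0.61555695]), 'attitude': array([0.87236807, 0.48860407, 0.013677  , 0.00727725])}
top {'fx': 387.66524688815326, 'fy': 387.66524688815326, 'cx': 256.3297809264727, 'cy': 189.38207864796192, 'k1': 0.024726395795715433, 'eye': array([0.33566174, 0.05497139, 0.89753   ]), 'attitude': array([-0.69548523, -0.08232165,  0.08274187,  0.70899733])}
0.1
```

View pics/side0.png

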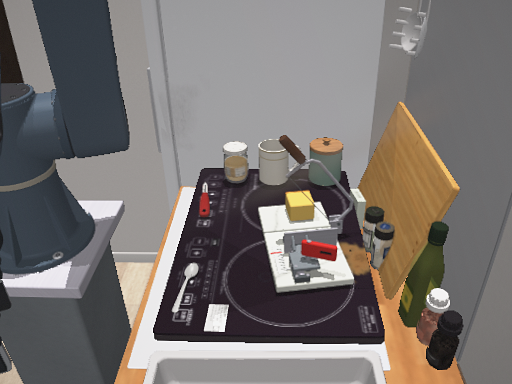

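View pics/top0.png

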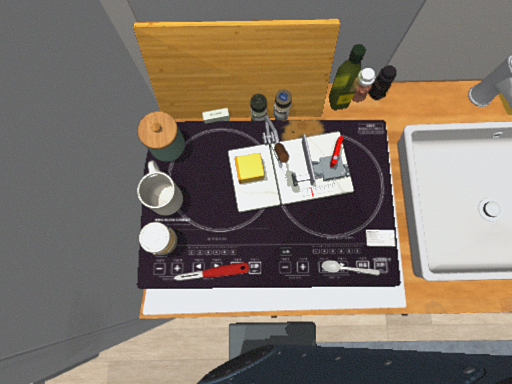

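```bash
python3 - <<'E'
from h import *
for c in("side","top"):
    for n in("wire_bow","fence","pointer","red_line","cam_lever","cheese","slicer"):
        try:
            r=bot.silhouettes(c,n)
            print(c,n,[(round(x["score"],2),np.round(x["extent"]).tolist(),int(x["mask"].sum())) for x in r])
            if r: np.save(f"m_{c}_{n}.npy",r[0]["mask"])
        except Exception as e: print(c,n,e)
print(bot.get_state()["time"])
E
```

```text
side wire_bow [(0.74, [280.0, 134.0, 353.0, 216.0], 550), (0.52, [304.0, 240.0, 337.0, 263.0], 570), (0.29, [174.0, 263.0, 197.0, 315.0], 246)]
side fence [(0.62, [283.0, 230.0, 338.0, 277.0], 1943)]
side pointer [(0.96, [283.0, 229.0, 334.0, 277.0], 1850)]
side red_line [(0.86, [261.0, 136.0, 356.0, 295.0], 6675)]
side cam_lever [(0.69, [219.0, 139.0, 250.0, 180.0], 888), (0.6, [305.0, 238.0, 336.0, 262.0], 613), (0.54, [256.0, 134.0, 355.0, 290.0], 6458)]
side cheese [(0.9, [286.0, 192.0, 317.0, 223.0], 762)]
side slicer [(0.56, [258.0, 133.0, 353.0, 293.0], 6692), (0.51, [302.0, 241.0, 335.0, 263.0], 580)]
top wire_bow [(0.92, [264.0, 114.0, 288.0, 166.0], 406)]
top fence [(0.96, [303.0, 135.0, 347.0, 186.0], 970), (0.43, [231.0, 116.0, 354.0, 212.0], 6595)]
top pointer [(0.94, [300.0, 135.0, 344.0, 185.0], 1046)]
top red_line [(0.67, [229.0, 120.0, 354.0, 213.0], 6801)]
top cam_lever [(0.74, [304.0, 138.0, 344.0, 185.0], 1050), (0.73, [334.0, 137.0, 344.0, 166.0], 186)]
top cheese [(0.75, [237.0, 154.0, 262.0, 182.0], 744)]
top slicer [(0.97, [230.0, 118.0, 355.0, 214.0], 6668)]
0.8
```

```bash
python3 - <<'E'
from h import *
im=np.load("top0.npz")["im"]; c=im[105:225,215:365]; save("pics/topc.png",cv2.resize(c,None,fx=5,fy=5,interpolation=cv2.INTER_CUBIC))
im=np.load("side0.npz")["im"]; c=im[125:300,240:400]; save("pics/sidec.png",cv2.resize(c,None,fx=3.4,fy=3.4,interpolation=cv2.INTER_CUBIC))
# board top points
pts=[]
for cn in("top","side"):
    z=np.load(cn+"0.npz"); im,d=z["im"],z["d"]; m=bot.camera_model(cn)
    v,u=np.mgrid[0:384,0:512]; ok=d>0
    P=np.full((384,512,3),np.nan); P[ok]=unproj(m,u[ok],v[ok],d[ok])
    np.save(cn+"P.npy",P)
    hsv=cv2.cvtColor(im,cv2.COLOR_RGB2HSV)
    # hob height check
    hob=(abs(P[...,0]-.45)<.2)&(abs(P[...,1])<.3)&(im.max(2)<60)
    print(cn,"hob z",np.nanmedian(P[hob][:,2]))
    b=(abs(P[...,2]-.022)<.006)&(P[...,0]>.3)&(P[...,0]<.75)&(abs(P[...,1])<.3)&(im.min(2)>120)
    k=cv2.morphologyEx(b.astype(np.uint8),cv2.MORPH_OPEN,np.ones((2,2)))
    n,l,st,ce=cv2.connectedComponentsWithStats(k)
    i=1+np.argmax(st[1:,4]); b=l==i
    q=P[b]; print(cn,b.sum(),"z",np.median(q[:,2]))
    r=cv2.minAreaRect(q[:,:2].astype(np.float32)); print(r, cv2.boxPoints(r))
E
```

```text
top hob z 0.0007722715515332546
top 2157 z nan
((0.5953937768936157, -0.07971629500389099), (0.14703956246376038, 0.178584024310112), 9.32886791229248) [[ 0.508372   -0.00352288]
 [ 0.5373207  -0.17974497]
 [ 0.68241554 -0.15590972]
 [ 0.6534669   0.02031238]]
side hob z -0.00047037224997503735
side 3218 z nan
((0.5934160947799683, -0.013684466481208801), (0.15965336561203003, 0.2963556945323944), 8.995457649230957) [[ 0.49140272  0.12018952]
 [ 0.53773975 -0.17252123]
 [ 0.69542944 -0.14755845]
 [ 0.64909244  0.1451523 ]]
```

View pics/topc.png

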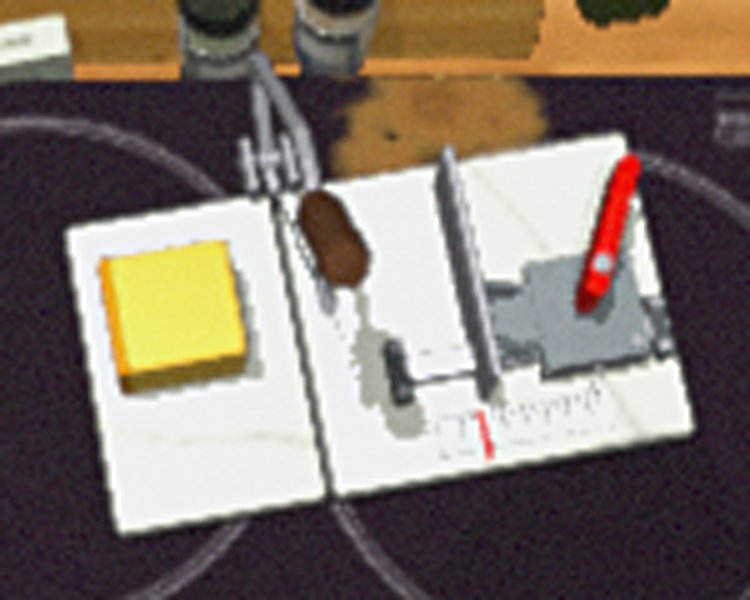

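View pics/sidec.png

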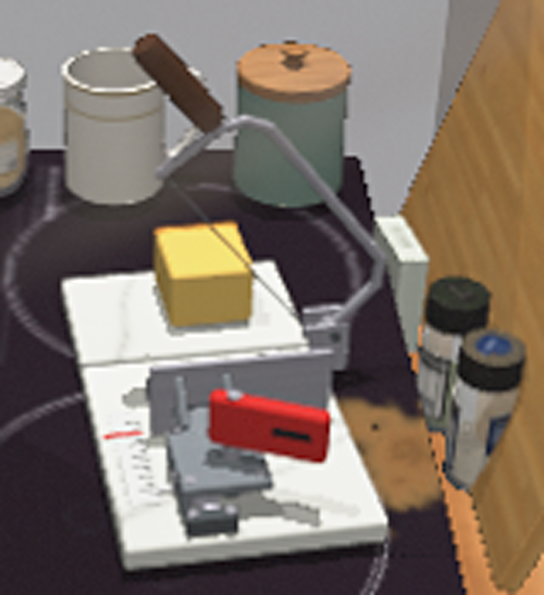

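```bash
python3 - <<'E'
from h import *
from scipy.optimize import least_squares
T=[((67,228),(75,100)),((693,432),(-75,-172)),((622,136),(75,-172)),((118,530),(-75,100)),((328,495),(-75,0)),((274,196),(75,0))]
S=[((385,518),(75,-172)),((123,553),(-75,-172)),((62,278),(-75,100)),((82,362),(-75,0))]
def px(L,o,f): return np.array([[o[0]+(a+.5)/f-.5,o[1]+(b+.5)/f-.5] for (a,b),_ in L])
tp=px(T,(215,105),5); sp=px(S,(240,125),3.4)
mt,ms=bot.camera_model("top"),bot.camera_model("side")
def w(p,L):
    L=np.array(L,float)/1000
    if L.shape[1]==2: L=np.c_[L,np.full(len(L),.022)]
    c,s=np.cos(p[2]),np.sin(p[2])
    return np.c_[p[0]+c*L[:,0]-s*L[:,1],p[1]+s*L[:,0]+c*L[:,1],L[:,2]]
lt=[b for _,b in T]; ls=[b for _,b in S]
ft=lambda p:(proj(mt,w(p,lt))-tp).ravel()
fs=lambda p:(proj(ms,w(p,ls))-sp).ravel()
for n,f in(("top",ft),("side",fs),("both",lambda p:np.r_[ft(p),fs(p)])):
    r=least_squares(f,[.6,-.03,.16],x_scale=[.01,.01,.1]); print(n,r.x,np.round(r.fun,2))
p=r.x; np.save("pose.npy",p)
# red line, pointer in slicer frame
P=np.load("topP.npy")
def inv(X):
    c,s=np.cos(p[2]),np.sin(p[2]); d=np.asarray(X)-[p[0],p[1],0]; return np.c_[c*d[:,0]+s*d[:,1],-s*d[:,0]+c*d[:,1],d[:,2]]*1000
im=np.load("top0.npz")["im"].astype(int)
for cn in("top","side"):
    im=np.load(cn+"0.npz")["im"].astype(int);P=np.load(cn+"P.npy");Q=inv(P.reshape(-1,3)).reshape(P.shape)
    red=(im[...,0]>130)&(im[...,1]<110)&(im[...,2]<110)&(abs(P[...,2]-.022)<.008)&(abs(Q[...,0])<80)&(abs(Q[...,1])<180)
    print(cn,"red line",Q[red].mean(0),red.sum())
    red=(im[...,0]>130)&(im[...,1]<90)&(im[...,2]<90)&(P[...,2]>.05)&(abs(Q[...,0])<80)&(abs(Q[...,1])<180)
    q=Q[red]; print("lever",q.mean(0),q.min(0),q.max(0)); 
    t=q[q[:,2]>80]; dd=np.linalg.svd(t[:,:2]-t[:,:2].mean(0))[2][0]; print(np.arctan2(-dd[1],dd[0]))
    M=np.load(f"m_{cn}_wire_bow.npy"); q=Q[M]; br=im[M]; h=(br[:,0]-br[:,2]>20)
    q=q[h]; q=q[np.isfinite(q).all(1)]; q=q[q[:,2]>90]; print("handle",len(q),q.mean(0),q.min(0),q.max(0))
    r=np.hypot(q[:,0]-87,q[:,2]-34); print(r.min(),r.max())
    c=q.mean(0); print("angle est",np.arctan2(c[2]-34,87-c[0])-np.arctan2(30,206))
print("grip now",w(p,[[-7,-130,73],[-7,-75,73]]))
for th in(0,.3,.6,.9,1.1,1.2):
    a=th+np.arctan2(30,206);L=np.hypot(30,206); print(th,w(p,[[87-L*np.cos(a),0,34+L*np.sin(a)]]))
E
```

```text
top [0.58319544 0.00866808 0.15269252] [-0.39 -0.27  0.48  0.36  0.44 -0.35 -0.51  0.56  0.4   0.23 -0.43 -0.69]
side [0.58306359 0.01035112 0.15430329] [ 1.02  0.86 -0.35 -1.07 -0.25 -0.25 -0.52  0.24]
both [0.58316005 0.0091192  0.15292969] [-0.59 -0.25  0.29  0.36  0.24 -0.35 -0.69  0.59  0.21  0.25 -0.62 -0.67
  1.06  1.35 -0.43 -0.64 -0.18  0.01 -0.5   0.55]
top red line [-60.67522903 -75.94678913  23.58417484] 5
lever [  12.21345698 -139.41275107   87.53003714] [ -17.96798099 -155.59748472   81.6567786 ] [  41.44720126 -121.61373834   91.26108909]
-2.6686311174814876
handle 166 [-21.00090294   1.15573347 232.25906692] [-42.15431667  -7.86099291 102.36448889] [103.81986392   8.73176094 249.87731353]
70.4032042118918 246.65631494335673
angle est 0.9273811355275305
side red line [-63.35177873 -73.29932992  21.60009812] 3
lever [   9.37630506 -141.59045745   76.25544659] [ -18.00132706 -158.53684944   50.3383778 ] [ 41.96638131 -79.08231836  89.12801552]
0.4680199956333263
handle 286 [-16.95950236  -7.33009143 220.32888576] [-40.14702112 -14.43848152 188.16690356] [  8.15310985   5.10663328 247.68278423]
176.37943417443023 243.63096363142415
angle est 0.9172665745178483
grip now [[ 0.59604521 -0.12042991  0.073     ]
 [ 0.58766682 -0.06607182  0.073     ]]
0 [[ 0.4655489  -0.00900858  0.064     ]]
0.3 [[ 0.48340434 -0.00625646  0.12353726]]
0.6 [[ 0.51785141 -0.00094703  0.17507642]]
0.9 [[0.56581306 0.00644545 0.21401364]]
1.1 [[0.60321861 0.01221089 0.2311966 ]]
1.2 [[0.62300501 0.01526063 0.23687078]]
```

```bash
cat >> h.py <<'E'
p=np.load("pose.npy")
def w(L,p=p):
    L=np.atleast_2d(np.array(L,float))/1000; c,s=np.cos(p[2]),np.sin(p[2])
    return np.c_[p[0]+c*L[:,0]-s*L[:,1],p[1]+s*L[:,0]+c*L[:,1],L[:,2]]
def inv(X):
    c,s=np.cos(p[2]),np.sin(p[2]); d=np.atleast_2d(X)-[p[0],p[1],0]; return np.c_[c*d[:,0]+s*d[:,1],-s*d[:,0]+c*d[:,1],d[:,2]]*1000
def shift(X,st=None):
    st=st or bot.get_state(); return rot(st["ee_rot"]).inv().apply(np.atleast_2d(X)-np.array(st["ee_pos"]))
def yaw(st):
    x=rot(st["ee_rot"]).apply([1,0,0]); return np.degrees(np.arctan2(x[1],x[0]))
def bowtcp(th,r=215,h=40,f=11): return [87-r*np.cos(th)+h*np.sin(th)+f,0,34+r*np.sin(th)+h*np.cos(th)]
E
python3 - <<'E'
from h import *
np.set_printoptions(suppress=True)
s=bot.get_state(); print(yaw(s), "target",np.degrees(p[2])+180)
print(w(bowtcp(1.15)), shift(w(bowtcp(1.15))+[0,0,.06]).round(3))
E
```

```text
26.575325928902835 target 188.76222568486656
[[0.62930094 0.01623104 0.24658374]] [[ 0.57  -0.283 -0.075]]
```

Request:
servo_tool(
  grip=[0,0,0,0,0,0,0,0,0,0,0,0],
  translation=[
    [0,0,-0.04],
    [0.03,-0.015,-0.075],
    [0.07,-0.035,-0.075],
    [0.11,-0.055,-0.075],
    [0.15,-0.075,-0.075],
    [0.19,-0.095,-0.075],
    [0.23,-0.115,-0.075],
    [0.27,-0.135,-0.075],
    [0.31,-0.155,-0.075],
    [0.35,-0.175,-0.075],
    [0.39,-0.195,-0.075],
    [0.43,-0.215,-0.075],
  ],
  twist=[-8,-16,-24,-32,-40,-48,-56,-64,-72,-80,-88,-96],
)

```text
time: 2.0
ee_pos: [0.5353, -0.1055, 0.3065]
ee_rot: [0.0, 0.478, 0.878, -0.0]
contact_force: [0.9, -1.7, -0.2]
width: 0.002
```

```bash
python3 - <<'E'
from h import *
np.set_printoptions(suppress=True)
s=bot.get_state(); print(s["time"],s["ee_pos"],s["qpos"].round(3),yaw(s),s["width"], s["contact_force"])
print(shift(w(bowtcp(1.15))+[0,0,.06]).round(3))
E
```

```text
2.0 [ 0.53532385 -0.10552762  0.30646896] [-0.28   0.275  1.566 -0.     1.3   -0.854] 122.90783320369971 0.002253140929498068 [ 0.91878031 -1.73337971 -0.22489751]
[[ 0.051  0.145 -0.   ]]
```

Need −66° more and (0.051, 0.145, 0).

Request:
servo_tool(
  grip=[0,0,0,0,0,0,0,0,0],
  translation=[
    [0.006,0.018,0],
    [0.013,0.036,0],
    [0.019,0.054,0],
    [0.026,0.073,0],
    [0.032,0.091,0],
    [0.038,0.109,0],
    [0.045,0.127,0],
    [0.051,0.145,0],
    [0.051,0.145,0],
  ],
  twist=[-8.2,-16.4,-24.6,-32.8,-41,-49.2,-57.4,-66,-66],
)

```text
time: 2.9
ee_pos: [0.6301, 0.0176, 0.306]
ee_rot: [0.0, -0.08, 0.997, 0.0]
contact_force: [0.0, 0.4, 0.5]
width: 0.003
```

```bash
python3 - <<'E'
from h import *
np.set_printoptions(suppress=True)
s=bot.get_state(); print(s["time"],s["ee_pos"],s["qpos"].round(3),yaw(s),s["width"], s["contact_force"])
T=[1.15]+list(np.arange(1.1,-.01,-.05))
D=shift(w([bowtcp(t) for t in T]))
for t,d in zip(T,D): print(round(t,2),d.round(3))
im,d=bot.capture("side"); save("pics/side1.png",im)
E
```

```text
2.9 [0.63006505 0.01757723 0.30602118] [-0.046  0.441  1.333  0.     1.367 -1.778] -170.79076869289025 0.0029371808400825597 [0.03084726 0.36702059 0.49552794]
1.15 [ 0.001 -0.001  0.059]
1.1 [ 0.012 -0.001  0.062]
1.05 [ 0.022 -0.001  0.066]
1.0 [ 0.032 -0.001  0.069]
0.95 [ 0.042 -0.001  0.074]
0.9 [ 0.052 -0.001  0.079]
0.85 [ 0.062 -0.001  0.084]
0.8 [ 0.071 -0.001  0.09 ]
0.75 [ 0.08  -0.001  0.096]
0.7 [ 0.088 -0.001  0.103]
0.65 [ 0.097 -0.     0.11 ]
0.6 [ 0.105 -0.     0.118]
0.55 [ 0.112 -0.     0.126]
0.5 [ 0.119 -0.     0.134]
0.45 [ 0.126 -0.     0.142]
0.4 [ 0.132 -0.     0.151]
0.35 [ 0.138 -0.     0.161]
0.3 [ 0.143 -0.     0.17 ]
0.25 [ 0.148 -0.     0.18 ]
0.2 [ 0.152 -0.     0.19 ]
0.15 [ 0.156 -0.     0.2  ]
0.1 [0.16  0.    0.211]
0.05 [0.162 0.    0.221]
-0.0 [0.165 0.    0.232]
```

View pics/side1.png

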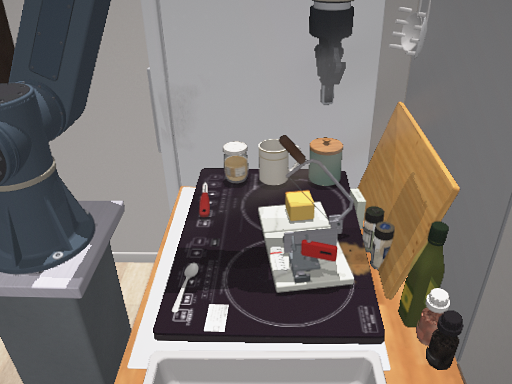

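Request:
servo_tool(
  grip=[0,0,0,0,0,0,0,0,0,0,0],
  translation=[
    [0,0,0.03],
    [0.001,0,0.059],
    [0.022,0,0.066],
    [0.032,0,0.069],
    [0.042,0,0.074],
    [0.052,0,0.079],
    [0.062,0,0.084],
    [0.071,0,0.09],
    [0.08,0,0.096],
    [0.088,0,0.103],
    [0.097,0,0.11],
  ],
  twist=[0,0,0,0,0,0,0,0,0,0,0],
)

```text
time: 4.05
ee_pos: [0.533, 0.0013, 0.1957]
ee_rot: [0.0, -0.077, 0.997, -0.0]
contact_force: [1.1, -0.4, -0.7]
width: -0.001
```

```bash
python3 - <<'E'
from h import *
np.set_printoptions(suppress=True)
s=bot.get_state(); print(s["time"],s["ee_pos"],s["contact_force"],s["wrist_torque"],inv(s["ee_pos"]))
T=list(np.arange(.65,-.01,-.05))
D=shift(w([bowtcp(t) for t in T]))
for t,d in zip(T,D): print(round(t,2),d.round(3))
im,d=bot.capture("side"); save("pics/side2.png",cv2.resize(im[80:300,200:420],None,fx=2.7,fy=2.7,interpolation=cv2.INTER_CUBIC))
E
```

```text
4.05 [0.53302237 0.00127609 0.19567618] [ 1.13140401 -0.40146905 -0.74446167] [-0.05287971 -0.08919737 -0.02056873] [[-50.74730712  -0.11388437 195.67617888]]
0.65 [-0.002  0.    -0.   ]
0.6 [0.006 0.    0.007]
0.55 [0.014 0.    0.015]
0.5 [0.021 0.    0.023]
0.45 [0.027 0.    0.032]
0.4 [0.034 0.    0.041]
0.35 [0.04 0.   0.05]
0.3 [0.045 0.    0.06 ]
0.25 [0.05 0.   0.07]
0.2 [0.054 0.    0.08 ]
0.15 [0.058 0.    0.09 ]
0.1 [0.061 0.    0.1  ]
0.05 [0.064 0.    0.111]
-0.0 [0.066 0.    0.122]
```

View pics/side2.png

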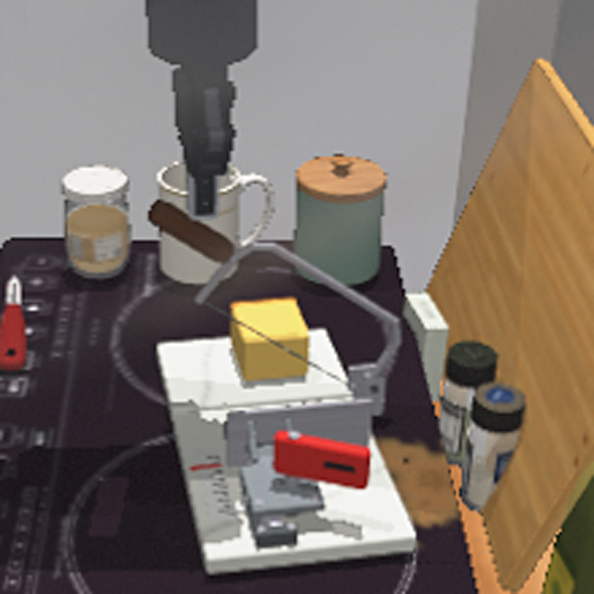

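Request:
servo_tool(
  grip=[0,0,0,0,0,0,0,0,0,0,0,0],
  translation=[
    [0.006,0,0.007],
    [0.014,0,0.015],
    [0.021,0,0.023],
    [0.027,0,0.032],
    [0.034,0,0.041],
    [0.04,0,0.05],
    [0.045,0,0.06],
    [0.05,0,0.07],
    [0.054,0,0.08],
    [0.058,0,0.09],
    [0.061,0,0.1],
    [0.064,0,0.111],
  ],
  twist=[0,0,0,0,0,0,0,0,0,0,0,0],
)

```text
time: 5.3
ee_pos: [0.4677, -0.0086, 0.0828]
ee_rot: [-0.001, -0.077, 0.997, 0.0]
contact_force: [0.1, -0.2, 0.3]
width: 0.003
```

Request:
servo_tool(
  grip=[0,0,0,0],
  translation=[
    [0.001,0,0.006],
    [0.002,0,0.01],
    [0.002,0,0.013],
    [0.002,0,0.013],
  ],
  twist=[0,0,0,0],
)

```text
time: 5.7
ee_pos: [0.4661, -0.0089, 0.0733]
ee_rot: [-0.001, -0.077, 0.997, -0.0]
contact_force: [-22.4, 1.5, 67.4]
width: -0.003
```

```bash
python3 - <<'E'
from h import *
np.set_printoptions(suppress=True)
s=bot.get_state(); print(s["time"],s["ee_pos"],s["contact_force"],s["wrist_torque"],inv(s["ee_pos"]))
im,d=bot.capture("side"); save("pics/side3.png",cv2.resize(im[80:300,200:420],None,fx=2.7,fy=2.7,interpolation=cv2.INTER_CUBIC))
E
```

```text
5.7 [ 0.46613607 -0.00888533  0.07334034] [-22.44579012   1.46378443  67.38356244] [0.23106998 3.83916763 0.01542016] [[-118.40090905    0.03236958   73.34034153]]
```

View pics/side3.png

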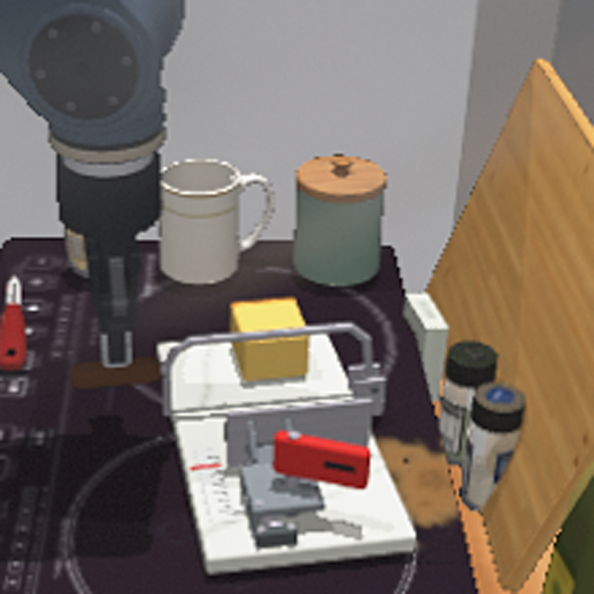

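```bash
python3 - <<'E'
from h import *
np.set_printoptions(suppress=True)
m=bot.camera_model("top")
# lever ends in top0 crop, top z=.088
for z,pts in((.088,[(590,297),(632,160),(602,262)]),):
    a=np.array(pts,float); u=215+(a[:,0]+.5)/5-.5; v=105+(a[:,1]+.5)/5-.5
    A=unproj(m,u,v,np.full(len(u),1.)); e=np.array(m["eye"]); d=A-e; X=e+d*((z-e[2])/d[:,2])[:,None]
    Q=inv(X); print(Q, np.degrees(np.arctan2(-(Q[1]-Q[0])[1],(Q[1]-Q[0])[0])))
s=bot.get_state()
print(yaw(s), shift(np.vstack([w([-118.4,0,180]),w([-7,-130,180]),w([-7,-130,58])])).round(3))
E
```

```text
[[ -19.81376727 -122.04264087   88.        ]
 [  38.90289946 -153.94158797   88.        ]
 [  -5.0923972  -130.64221573   88.        ]] 28.513863636621025
-171.1446906267313 [[ 0.    -0.    -0.107]
 [-0.111 -0.13  -0.107]
 [-0.111 -0.13   0.015]]
```

Request:
servo_tool(
  grip=[0,0,0,0,0.035,0.035,0.035,0.035,0.035,0.035,0.035,0.035],
  translation=[
    [0,0,0.002],
    [0,0,-0.003],
    [0,0,-0.03],
    [0,0,-0.07],
    [-0.008,-0.01,-0.107],
    [-0.025,-0.03,-0.107],
    [-0.042,-0.05,-0.107],
    [-0.06,-0.07,-0.107],
    [-0.077,-0.09,-0.107],
    [-0.094,-0.11,-0.107],
    [-0.111,-0.13,-0.107],
    [-0.111,-0.13,-0.107],
  ],
  twist=[0,0,0,0,5,10,15,20,25,27,27,27],
)

```text
time: 6.95
ee_pos: [0.5976, -0.122, 0.1797]
ee_rot: [-0.0, 0.158, 0.987, -0.0]
contact_force: [0.3, 0.3, -0.3]
width: 0.412
```

```bash
python3 - <<'E'
from h import *
np.set_printoptions(suppress=True)
s=bot.get_state(); print(s["time"],s["contact_force"],inv(s["ee_pos"]),yaw(s)-np.degrees(p[2]),s["width"],s["qpos"].round(3))
print(shift(np.vstack([w([-7,-130,180]),w([-6.5,-130.5,58])])).round(4))
for c in("side","top"):
    im,d=bot.capture(c)
    a=im[80:300,200:420] if c=="side" else im[100:230,215:365]
    save(f"pics/{c}4.png",cv2.resize(a,None,fx=2.7 if c=="side" else 4,fy=2.7 if c=="side" else 4,interpolation=cv2.INTER_CUBIC))
E
```

```text
6.95 [ 0.31020753  0.27131745 -0.27673961] [[  -5.67528252 -131.76795349  179.6801717 ]] 153.01762014814216 0.4119038592972438 [-0.277  0.513  1.539 -0.001  1.09  -1.53 ]
[[ 0.002   0.001  -0.0003]
 [ 0.0013  0.0009  0.1217]]
```

View pics/side4.png

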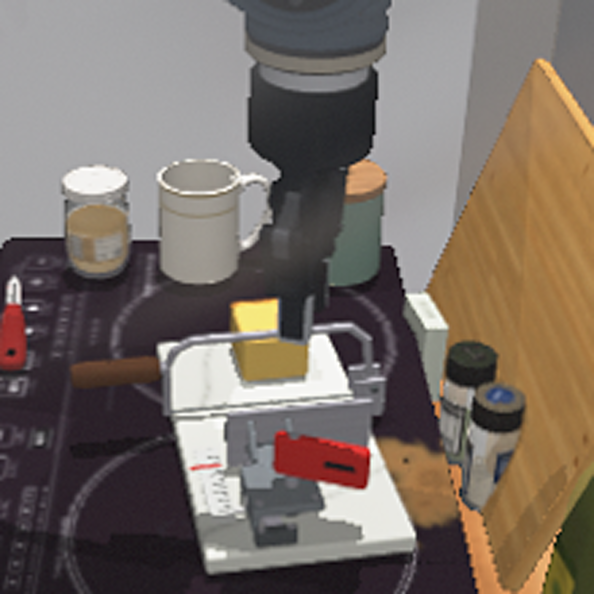

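View pics/top4.png

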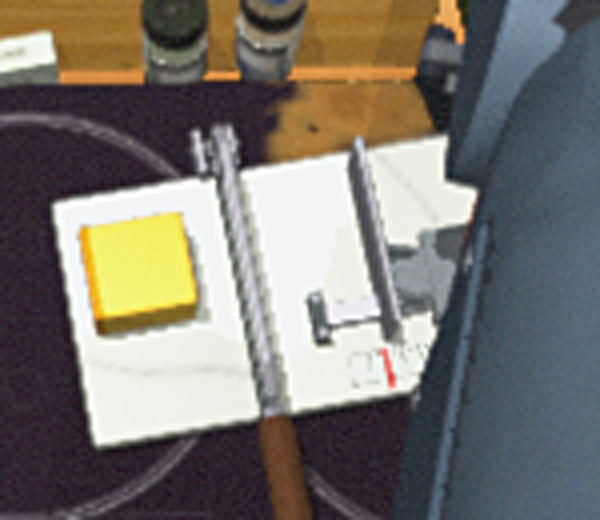

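Request:
servo_tool(
  grip=[0.035,0.035,0.035,0.035,0.035,0.035],
  translation=[
    [0.001,0.001,0.03],
    [0.001,0.001,0.06],
    [0.001,0.001,0.085],
    [0.001,0.001,0.105],
    [0.001,0.001,0.122],
    [0.001,0.001,0.122],
  ],
  twist=[0,0,0,0,0,0],
)

```text
time: 7.65
ee_pos: [0.593, -0.1178, 0.0556]
ee_rot: [-0.003, 0.158, 0.988, 0.0]
contact_force: [0.1, 0.6, -0.2]
width: 0.408
```

```bash
python3 - <<'E'
from h import *
np.set_printoptions(suppress=True)
s=bot.get_state(); print(s["time"],s["contact_force"],inv(s["ee_pos"]),yaw(s)-np.degrees(p[2]),s["width"],s["qpos"].round(3))
for c in("side",):
    im,d=bot.capture(c)
    a=im[80:300,200:420]
    save(f"pics/{c}5.png",cv2.resize(a,None,fx=2.7,fy=2.7,interpolation=cv2.INTER_CUBIC))
E
```

```text
7.65 [ 0.0925097   0.60340176 -0.1517079 ] [[  -9.62083248 -126.98111122   55.62427411]] 153.10695074342624 0.407813329692687 [-0.273  0.671  1.622 -0.001  0.855 -1.527]
```

View pics/side5.png

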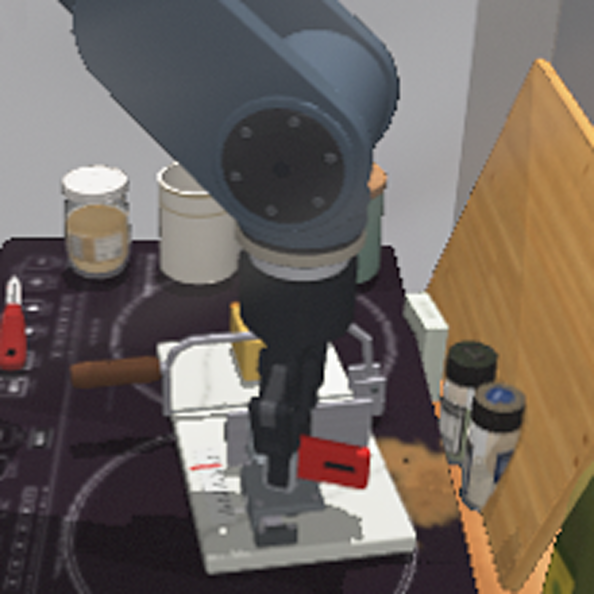

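```bash
python3 - <<'E'
from h import *
np.set_printoptions(suppress=True)
s=bot.get_state(); print(s["time"],inv(s["ee_pos"]),yaw(s),s["joint_velocities"].round(4))
z=rot(s["ee_rot"]).apply([0,0,1]);print(z)
print(shift(w([-6.5,-130.5,57])).round(4))
E
```

```text
7.7 [[  -8.73465316 -127.42773221   57.11238703]] 161.8687502351226 [-0.0029 -0.0262 -0.0273 -0.0021  0.0114 -0.0015]
[-0.0041029   0.00054676 -0.99999143]
[[-0.0034 -0.0017  0.0001]]
```

Request:
servo_tool(
  grip=[0.035,0.035,0.035],
  translation=[
    [-0.003,-0.002,0],
    [-0.003,-0.002,0],
    [-0.003,-0.002,0],
  ],
  twist=[0,0,0],
)

```text
time: 8.0
ee_pos: [0.5966, -0.1211, 0.058]
ee_rot: [-0.001, 0.158, 0.988, -0.0]
contact_force: [-0.7, -0.0, 0.8]
width: 0.411
```

```bash
python3 - <<'E'
from h import *
np.set_printoptions(suppress=True)
s=bot.get_state(); print(s["time"],inv(s["ee_pos"]),yaw(s),s["contact_force"])
im,d=bot.capture("side")
save("pics/side6.png",cv2.resize(im[200:300,250:390],None,fx=5,fy=5,interpolation=cv2.INTER_CUBIC))
E
```

```text
8.0 [[  -6.59688287 -130.77686275   58.00795605]] 161.8646383257812 [-0.7424846  -0.02326693  0.77107064]
```

View pics/side6.png

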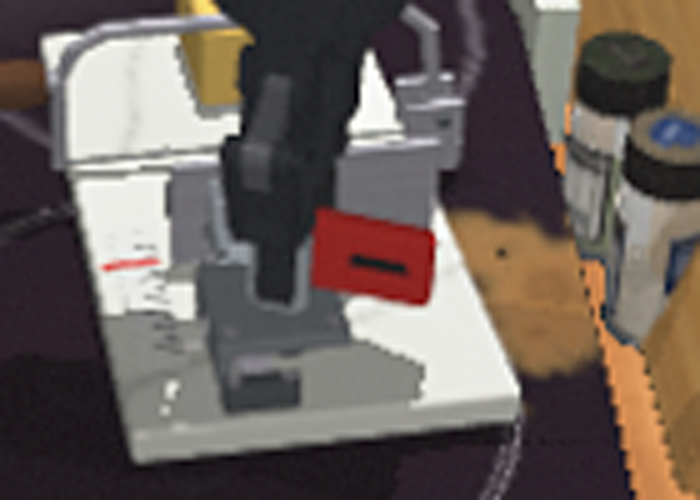

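Request:
servo_tool(
  grip=[0,0,0,0,0,0],
  translation=[
    [0,0,0],
    [0,0,0],
    [0,0,0],
    [0,0,0],
    [0,0,0],
    [0,0,0],
  ],
  twist=[0,0,0,0,0,0],
)

```text
time: 8.65
ee_pos: [0.5968, -0.1204, 0.0584]
ee_rot: [-0.001, 0.158, 0.987, 0.0]
contact_force: [1.1, 4.8, 3.7]
width: 0.115
```

```bash
cat >> h.py <<'E'
def look(name):
    im,d=bot.capture("side")
    save(f"pics/{name}.png",cv2.resize(im[200:300,250:390],None,fx=5,fy=5,interpolation=cv2.INTER_CUBIC))
    np.savez(f"{name}.npz",im=im,d=d)
def onboard(pts,z=.022):
    m=bot.camera_model("side"); a=np.array(pts,float)
    u=250+(a[:,0]+.5)/5-.5; v=200+(a[:,1]+.5)/5-.5
    e=np.array(m["eye"]); d=unproj(m,u,v,np.ones(len(u)))-e
    return inv(e+d*((z-e[2])/d[:,2])[:,None])
E
python3 - <<'E'
from h import *
np.set_printoptions(suppress=True)
s=bot.get_state(); print(s["time"],inv(s["ee_pos"]),yaw(s),s["contact_force"],s["wrist_torque"],s["width"]*85.4)
look("s7")
print(onboard([(170,395),(130,265)]))
print(shift(np.vstack([w(inv(s["ee_pos"])[0]+[0,55,0]) ])).round(4))
E
```

```text
8.65 [[  -6.20760006 -130.1092284    58.35595588]] 161.86256407311473 [1.14162411 4.84207411 3.73798591] [ 0.83901948 -0.0743106  -0.03069747] 9.83445073019286
[[ -56.35262716 -152.69027971   22.        ]
 [ -59.50218652  -74.15164098   22.        ]]
[[0.0249 0.0491 0.0001]]
```

View pics/s7.png

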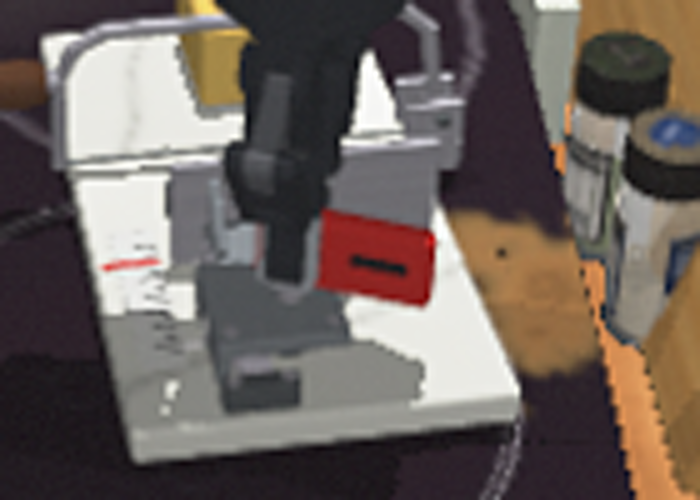

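Request:
servo_tool(
  grip=[0,0,0,0,0,0,0,0,0,0],
  translation=[
    [0.003,0.006,0],
    [0.006,0.012,0],
    [0.009,0.018,0],
    [0.012,0.024,0],
    [0.015,0.03,0],
    [0.018,0.036,0],
    [0.021,0.042,0],
    [0.023,0.046,0],
    [0.025,0.049,0],
    [0.025,0.049,0],
  ],
  twist=[0,0,0,0,0,0,0,0,0,0],
)

```text
time: 9.7
ee_pos: [0.5881, -0.0655, 0.0584]
ee_rot: [-0.001, 0.157, 0.988, 0.0]
contact_force: [-2.0, -4.0, 0.6]
width: 0.118
```

```bash
python3 - <<'E'
from h import *
np.set_printoptions(suppress=True)
s=bot.get_state(); print(s["time"],inv(s["ee_pos"]),yaw(s),s["contact_force"],s["wrist_torque"],s["width"]*85.4)
look("s8")
im,d=bot.capture("top"); save("pics/top8.png",cv2.resize(im[105:225,215:365],None,fx=5,fy=5,interpolation=cv2.INTER_CUBIC)); np.savez("t8.npz",im=im,d=d)
E
```

```text
9.7 [[ -6.47553539 -74.48705578  58.38497779]] 161.89041522452953 [-2.02059228 -3.96351353  0.61068675] [-0.7963576   0.35028844  0.00791392] 10.067720800969525
```

View pics/s8.png

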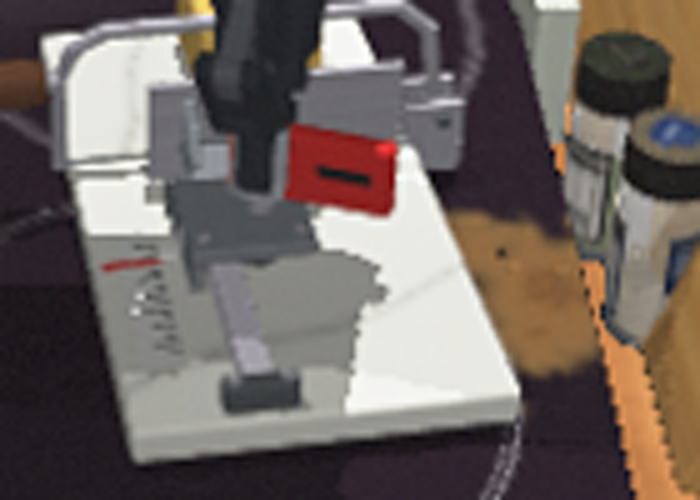

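View pics/top8.png

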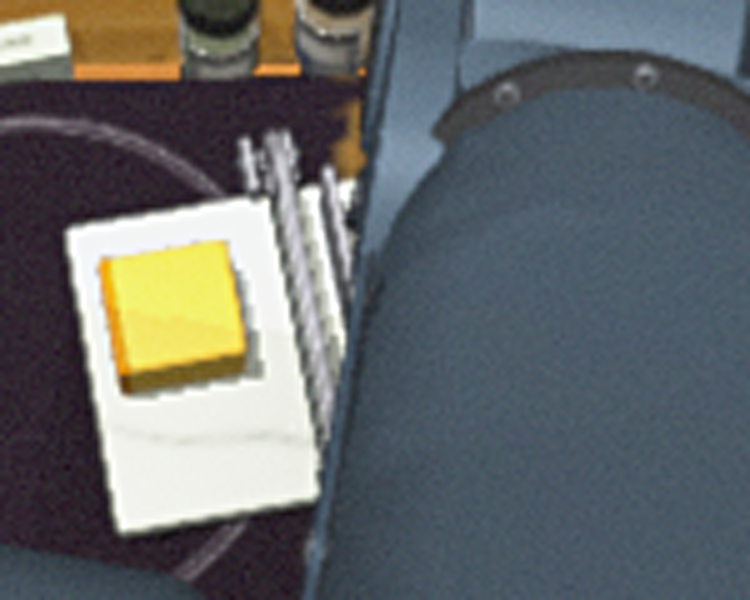

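```bash
python3 - <<'E'
from h import *
np.set_printoptions(suppress=True)
m=bot.camera_model("side"); v,u=np.mgrid[0:384,0:512]
def Q(n):
    z=np.load(n); d=z["d"]; ok=d>0; P=np.full((384,512,3),np.nan); P[ok]=inv(unproj(m,u[ok],v[ok],d[ok])); return z["im"].astype(int),P
for n,y0 in(("side0.npz",-80),("s7.npz",-80),("s8.npz",-25)):
    im,P=Q(n)
    k=(abs(P[...,1]-y0)<8)&(P[...,2]>50)&(P[...,2]<70)&(P[...,0]>15)&(P[...,0]<50)&(abs(im[...,0]-im[...,2])<40)
    q=P[k]; print(n,"plate",k.sum(),np.median(q,0))
    k=(abs(P[...,1]-y0+75)<12)&(P[...,2]>28)&(P[...,2]<42)&(P[...,0]>-40)&(P[...,0]<40)
    q=P[k]; print("carr right face",k.sum(),np.median(q,0))
im,P=Q("s8.npz")
i0=np.load("s8.npz")["im"]
c=cv2.resize(i0[240:285,262:307],None,fx=13,fy=13,interpolation=cv2.INTER_CUBIC).astype(float)
save("pics/s8z.png",np.clip(c*1.4,0,255).astype(np.uint8))
red=(im[...,0]-im[...,1]>60)&(P[...,2]<30)&(P[...,0]<-40)&(P[...,1]<-50)&(P[...,1]>-100)
vv,uu=np.nonzero(red); print(len(vv)); 
e=np.array(m["eye"]); d=unproj(m,uu,vv,np.ones(len(uu)))-e; X=inv(e+d*((.022-e[2])/d[:,2])[:,None]); print(X.mean(0),X.min(0),X.max(0))
E
```

```text
side0.npz plate 136 [ 32.7985852  -79.27821478  60.55026158]
carr right face 127 [ -24.7356894  -155.3090455    34.98325911]
s7.npz plate 102 [ 36.96964623 -79.40337426  59.51131393]
carr right face 124 [ -23.95581416 -155.37634934   35.00994936]
s8.npz plate 106 [ 36.55002792 -23.81686853  59.89247214]
carr right face 92 [-24.25252129 -99.30774028  34.56839455]
56
[-269.62258892 -153.37406079   22.        ] [-321.24476114 -187.58856383   22.        ] [-50.365761  -71.7758287  22.       ]
```

View pics/s8z.png

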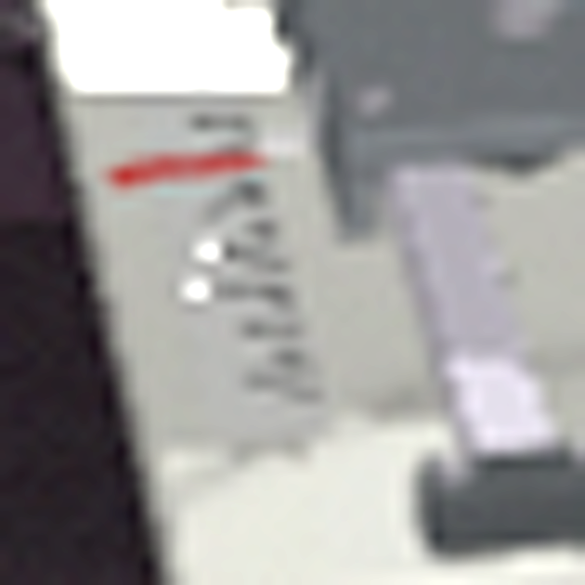

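Request:
servo_tool(
  grip=[0,0,0,0,0,0],
  translation=[
    [0,0,0],
    [0,0,0],
    [0,0,0],
    [0,0,0],
    [0,0,0],
    [0,0,0],
  ],
  twist=[5,10,15,20,25,25],
)

```text
time: 10.4
ee_pos: [0.5881, -0.0662, 0.0584]
ee_rot: [-0.002, 0.368, 0.93, -0.0]
contact_force: [-3.2, -4.6, 1.2]
width: 0.116
```

```bash
cat >> h.py <<'E'
def check(n):
    s=bot.get_state(); print(s["time"],inv(s["ee_pos"]),"lever",np.radians(180-(yaw(s)-np.degrees(p[2])))-.27,s["contact_force"],s["wrist_torque"],s["width"]*85.4)
    look(n); m=bot.camera_model("side"); v,u=np.mgrid[0:384,0:512]
    z=np.load(n+".npz"); d=z["d"]; im=z["im"].astype(int); ok=d>0; P=np.full((384,512,3),np.nan); P[ok]=inv(unproj(m,u[ok],v[ok],d[ok]))
    k=(abs(P[...,1]+25)<10)&(P[...,2]>50)&(P[...,2]<70)&(P[...,0]>15)&(P[...,0]<50)&(abs(im[...,0]-im[...,2])<40)
    print("plate",k.sum(),np.median(P[k],0))
    k=(abs(P[...,1]+100)<12)&(P[...,2]>28)&(P[...,2]<42)&(P[...,0]>-40)&(P[...,0]<40)
    print("carr",k.sum(),np.median(P[k],0))
E
python3 - <<'E'
from h import *
np.set_printoptions(suppress=True)
check("s9")
E
```

```text
10.4 [[ -6.62577505 -75.14341401  58.38230671]] lever 0.6372710523591701 [-3.23105859 -4.63866327  1.17818989] [-0.79255995  0.52060091 -0.07641049] 9.947209356069047
plate 83 [ 38.20129602 -24.70963276  58.48301261]
carr 88 [-25.07457476 -99.7211741   34.11809413]
```

Request:
servo_tool(
  grip=[0,0,0,0,0,0,0,0,0,0],
  translation=[
    [0,0,0],
    [0,0,0],
    [0,0,0],
    [0,0,0],
    [0,0,0],
    [0,0,0],
    [0,0,0],
    [0,0,0],
    [0,0,0],
    [0,0,0],
  ],
  twist=[5,10,15,20,25,30,34,38,39,39],
)

```text
time: 11.45
ee_pos: [0.588, -0.0673, 0.0584]
ee_rot: [-0.001, 0.656, 0.755, -0.001]
contact_force: [-2.4, -11.6, 0.8]
width: 0.116
```

```bash
python3 - <<'E'
from h import *
np.set_printoptions(suppress=True)
check("s10")
E
```

```text
11.45 [[ -6.84789685 -76.26443857  58.40235215]] lever 1.3128339040344883 [ -2.43992816 -11.61336081   0.82724041] [-1.79881196  0.3883676   0.53412502] 9.948452938285849
plate 29 [ 39.65308417 -25.26940323  52.52071017]
carr 89 [ -26.5793134  -100.81161517   34.51427771]
```

View pics/s10.png

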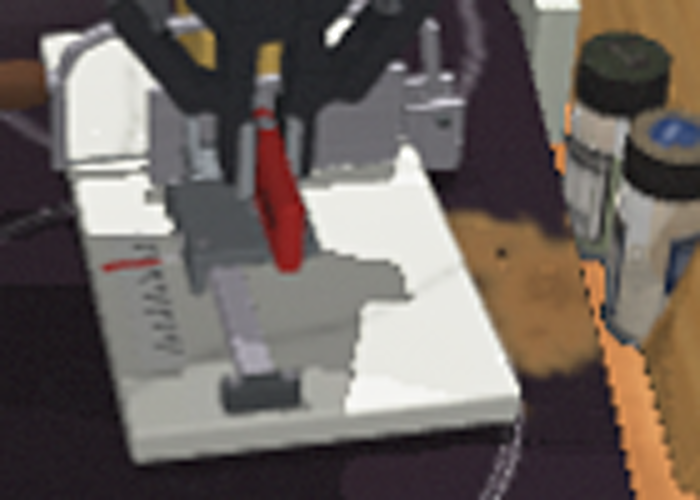

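Request:
servo_tool(
  grip=[0,0,0,0,0],
  translation=[
    [0.001,0,0],
    [0.001,0,0],
    [0.001,0,0],
    [0.001,0,0],
    [0.001,0,0],
  ],
  twist=[0,0,0,0,0],
)

```text
time: 12.0
ee_pos: [0.588, -0.0673, 0.0584]
ee_rot: [-0.0, 0.654, 0.756, -0.002]
contact_force: [-2.2, -9.4, 0.6]
width: 0.118
```

```bash
python3 - <<'E'
from h import *
np.set_printoptions(suppress=True)
check("s11")
check("s12")
z=np.load("s12.npz"); save("pics/full12.png",cv2.resize(z["im"],None,fx=1.5,fy=1.5))
i0=z["im"]; c=cv2.resize(i0[235:280,262:307],None,fx=13,fy=13,interpolation=cv2.INTER_CUBIC).astype(float)
save("pics/s12z.png",np.clip(c*1.4,0,255).astype(np.uint8))
E
```

```text
12.0 [[ -6.84172174 -76.26385092  58.43668974]] lever 1.3095037444015913 [-2.24622383 -9.4359104   0.60413478] [-1.5886698   0.2072303   0.48626702] 10.089838381026768
plate 28 [ 39.45449397 -25.45752498  53.3962946 ]
carr 79 [ -26.25653968 -100.76161987   33.9444881 ]
12.05 [[ -6.88326698 -76.25092062  58.43093823]] lever 1.3095241005884832 [-1.20105301 -9.98541091  0.01152445] [-1.60626902  0.2278763   0.50818838] 10.259404059616516
plate 29 [ 39.04426837 -25.55818537  53.87506667]
carr 81 [ -25.34052187 -100.83431225   34.14090187]
```

View pics/full12.png

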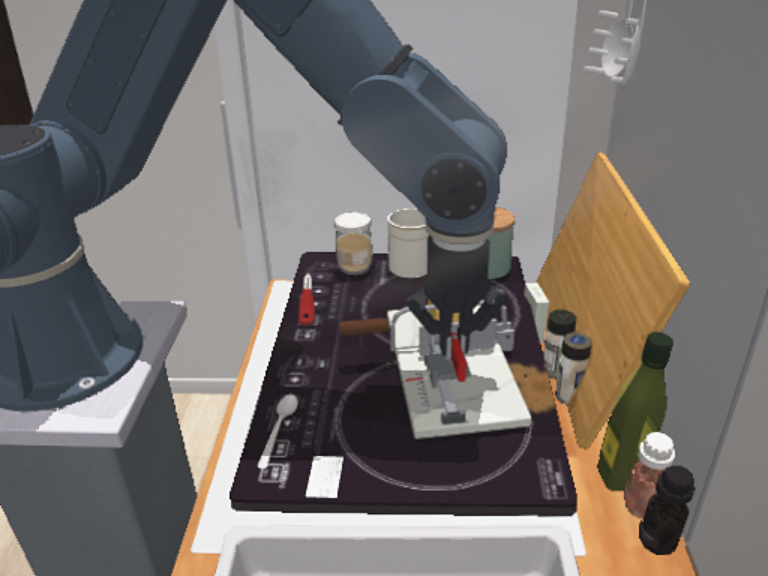

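View pics/s12z.png

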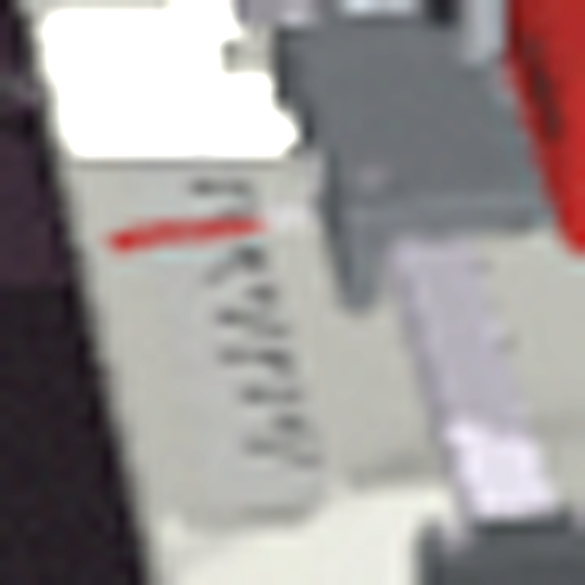

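```bash
python3 - <<'E'
from h import *
print(bot.close_job()); s=bot.get_state(); print(s["time"],inv(s["ee_pos"]),s["width"])
E
```

```text
the job is handed in; nothing more can be done
None
the job is handed in; nothing more can be done
```

The slicer is set for 20 mm slices and the job is handed in. I finished with the gripper still holding the closed lever. No verdict was reported, so the results below come from my own checks.

- **Bow:** I pushed it down slowly along its arc with the shut fingers. They ended pressing it against its stop at 67 N for a moment, before I backed off. Later pictures show it staying down in the slot.
- **Lever start angle:** the lever stood at about 0.2 rad at the start, not 0. I matched the hand to the measured angle before pinching it over the pivot.
- **Fence:** I pulled it in 55 to 56 mm with the lever still at 0.2 rad, then swung the lever closed.
- **Final readings:** the lever is at about 1.31 rad by the hand's angle, at its stop, and the opening is 10 mm on the lever. The force on the tool is about 10 N and steady, and the hand did not move between the last two readings.
- **Pointer:** the fence ended 53.9 mm (plate) to 54.5 mm (carriage) from where it began. That puts it about 0.5 to 1 mm short of the target. In the picture the white pointer meets the end of the red line, though white on white it is hard to see. My measurements of the line itself spread about 2 mm.
- **Correction:** a final 1 mm nudge inwards did not move the fence, because the cam had already clamped the rail.
- **Surroundings:** in the final side picture nothing appears to have been disturbed. I did not measure the loose items' positions again, and the cheese and canister were partly hidden behind the arm.

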